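# Extend the right telescoping brush to its second stop and hold it

### The arm

A 7-joint arm with a two-finger parallel gripper is mounted at the origin on the work surface. World frame = base frame: x ahead of the robot, y to its left, z up, the work surface at z = 0. Lengths are in m, angles in rad, forces in N, time in s.
With the tool pointing down it reaches from about 0.4 to 0.85 m from the base axis. Payload 10.4 kg.
Tool frame: the origin (TCP) lies on the front face of the gripper's body, between the roots of the fingers; the fingertips stand 73 mm ahead of it and the grasp point (between the pads) lies 54 mm ahead of it (bot.grip_depth is the distance from the TCP to the grasp point, in m); z points along the fingers, x is the direction in which the jaws open and shut, and the axes are right-handed (so a half turn about z gives the same grasp; the last joint's range is limited). The gripper opens to 85 mm and grips with 20 to 120 N. Pads are 22 mm wide; open, the fingers measure 114 mm over their backs; the gripper's body (76 mm by 85 mm) begins 54 mm behind the grasp point. The pads swing forward as they close: fully open they stand 13 mm farther back than shut.
Start: joints at [-1.348, 0.332, -0.065, 1.46, 0.022, 1.35, -0.088], TCP at [0.152, 0.606, 0.304] pointing down, gripper open.
Joint ranges: [-2.6, 2.6], [-0.5, 2.12], [-1.47, 1.34], [0.16, 2.42], [-1.27, 4.41], [0.06, 2.06], [-2.6, 2.6]. Speed limits (rad/s): [2.22, 2.22, 2.79, 2.79, 3.14, 3.14, 3.14].

### API

Orientations are given as a unit quaternion [w, x, y, z].
In Python, from rig import bot gives the robot as it stands.
- The arm moves only by the tool arm_command, never from a script. Its argument "rows" is a list that holds one entry, the list of rows, each a list of 7 numbers: the turn, a rotation vector about the tool's x, y, z as a fraction of full scale, then the shift along the tool's x, y, z as a fraction of full scale, then the opening, from -1 (shut) to 1 (fully open). A call has 1 to 10 rows; each row is the pose to reach, as a shift and turn from the pose commanded when the call began, along the tool's axes at that moment, turning the shorter way round; what a row does not reach only later rows make up. Full scale, the value 1, is 0.1 m for a shift and pi rad for a turn. A row lasts 1/8 s, in which the tool goes at most 62.5 mm and 10.7 degrees, less where a joint would pass 70% of its speed; a pose out of reach is approached as far as the arm can. A call with a number of a shift or a turn outside -1 to 1 is refused whole. A call with a gripper value outside its range is refused whole. The fingers move at their own pace and stop on an object; "newtons" is the grip in N (left out, the last holds). Time passes only in rows, so rows that repeat a pose let the fingers close. It gives the time, the measured TCP pose, the force and the opening at its end, in the units of the state.
- bot.observe(): the state, without advancing time (a new reading comes with each control period).
- bot.get_image(name): name is "scene" or "top" or "wrist"; returns a dict with "image" (480x640x3 uint8, red, green, blue), "fx", "fy", "cx", "cy" (pixels), "D" ([k1, k2, p1, p2, k3] as OpenCV has them; the pictures are not rectified), "extrinsics" (4x4, takes a point from camera to world coordinates). Camera axes: x right, y down, z forward; pixel columns grow to the right and rows downward; lengths in m; the calibration is good to about 2 mm. A picture is of the moment at which its call begins. There is no depth.
- bot.sign_off(): hands the job in, once; it reports no verdict.
The state is a dict: "time": time; "joint_positions": joint angles; "qd": joint speeds; "joint_torque": joint torques, N m; "tool_pos": TCP position; "tcp_rot": TCP orientation; "ft_force": force on the tool from outside, world axes, zero at the start; "torque": the same for the moment, N m; "grip_width": opening from 0.0 (shut) to 1.0 (fully open).
Only numpy, scipy, OpenCV 4.12 (cv2) and the standard library are available. Lean on these libraries where they do the work, as an engineer would, in place of code of your own. Each camera call takes 0.05 s, during which the arm holds its last target. There are 200 camera calls.

### The job

The vessel standing on the black mat gets scrubbed next: the orange-handled wide brush is for the steel milk pitcher, the blue-handled slim one for the glass shaker. Squeeze in the black release button in the side of the fitting brush's handle and, keeping it pressed, draw the handle straight up past the first stop to the second, and finish while still gripping it there at full length with the button pressed in, since it slides back if let go. Leave the other brush shut and everything else standing where it is.

Things in the scene. Friction and masses are not known exactly. Their poses are not given: they have to be found in the camera images.
- dock_wide: Dock of the orange-handled wide brush: round grey foot 84 mm across, 12 mm high, fixed to the bench; origin at the centre of its underside, z up. The brush stands in it head down: white 60 mm wide bristles (z 14 to 58 mm) below an aluminium barrel 28 mm across (z 58 to 165 mm), held by a thin steel bridge 78 mm long at z 75 mm. Bristles and barrel stay in the dock. Brush for the steel milk pitcher.
- handle_wide (a point): Centre of the orange telescoping handle of the wide brush: an upright block 30 mm (own x) by 34 mm (own y) by 54 mm (z) on a steel rod, on the dock's vertical axis, 195 mm above the bench when shut. The black release button is in its +y side. Axes as the dock's, z up.
- press_wide (a point): Middle of the outer face of the black release button in the +y side of the orange handle: button 22 mm wide (x), 34 mm high (z), standing 7 mm proud of the handle, at the height of the handle's centre. Pressed along the handle's -y; when fully in it still stands 2 mm proud. Handle with button is 41 mm thick along y (36 mm pressed).
- brush_wide (a joint): How far the orange handle is pulled up out of its barrel, m: 0 shut, 0.040 first stop, 0.080 second and last stop (end of travel). Locked at 0 until the button is in. A spring pulls it back down with 3 to 6 N including its weight. The second stop has no catch: let go, it slides back down and may catch at the first stop.
- button_wide (a joint): How far its release button is pressed, m: 0 out, 0.005 fully in. Spring: starts to move at 2.4 N, fully in at 8 N; the lock is free from 0.004. Let out while pulling, it rides inside the barrel and pops out into the first stop, which locks the handle there.
- dock_slim: Dock of the blue-handled slim brush: round grey foot 84 mm across, 12 mm high, fixed to the bench; origin at the centre of its underside, z up. The brush stands in it head down: black 26 mm wide bristles (z 14 to 58 mm) below an aluminium barrel 28 mm across (z 58 to 165 mm), held by a thin steel bridge 78 mm long at z 75 mm. Bristles and barrel stay in the dock. Brush for the glass shaker.
- handle_slim (a point): Centre of the blue telescoping handle of the slim brush: an upright block 30 mm (own x) by 34 mm (own y) by 54 mm (z) on a steel rod, on the dock's vertical axis, 195 mm above the bench when shut. The black release button is in its +y side. Axes as the dock's, z up.
- press_slim (a point): Middle of the outer face of the black release button in the +y side of the blue handle: button 22 mm wide (x), 34 mm high (z), standing 7 mm proud of the handle, at the height of the handle's centre. Pressed along the handle's -y; when fully in it still stands 2 mm proud. Handle with button is 41 mm thick along y (36 mm pressed).
- brush_slim (a joint): How far the blue handle is pulled up out of its barrel, m: 0 shut, 0.040 first stop, 0.080 second and last stop (end of travel). Locked at 0 until the button is in. A spring pulls it back down with 3 to 6 N including its weight. The second stop has no catch: let go, it slides back down and may catch at the first stop.
- button_slim (a joint): How far its release button is pressed, m: 0 out, 0.005 fully in. Spring: starts to move at 2.4 N, fully in at 8 N; the lock is free from 0.004. Let out while pulling, it rides inside the barrel and pops out into the first stop, which locks the handle there.
- mat_black: Round black rubber mat, 120 mm across, 3 mm thick, fixed; origin at the centre of its underside. The vessel standing on it is to be scrubbed next.
- mat_cork: Round cork mat, 120 mm across, 3 mm thick, fixed; origin at the centre of its underside. The other vessel stands on it.
- pitcher: Steel milk pitcher, open, 105 mm high, 86 mm across, with a handle reaching 74 mm out at +y; loose, upright; origin at the centre of its underside.
- shaker: Glass shaker with dark contents seen through it and a steel screw-top lid, 128 mm high, 74 mm across; loose, upright; origin at the centre of its underside.
- knock_box: Grey plastic knock box, open, 150 x 150 mm, 100 mm high, with a black bar across; fixed; origin at the centre of its underside.
- tamper: Steel tamper, 58 mm across, 80 mm high, standing, loose; origin at the centre of its underside.
- cup: White ceramic cup, 76 mm across, 60 mm high, loose; origin at the centre of its underside.
- jar: Amber glass jar, 70 mm across, 120 mm high, loose; origin at the centre of its underside.
Mind the look-alikes: they are no part of the job. What is shaped like the tamper but green is not meant.

How it is judged:
On the way:
1. the release button of the fitting brush is pressed in while its handle is still down (((horizontal distance between pitcher and mat_black below 0.05 m and value of joint button_wide above 0.004 m and value of joint brush_wide below 0.03 m and contact force between the fingers and brush_wide above 2 N) or (horizontal distance between shaker and mat_black below 0.05 m and value of joint button_slim above 0.004 m and value of joint brush_slim below 0.03 m and contact force between the fingers and brush_slim above 2 N))), for 0.1 s.
At the end, for the whole second after the job is handed in: The fitting brush's handle is drawn out over 75 of 80 mm, still (under 20 mm/s), gripped (over 3 N) with its button over 3.5 mm in; the other brush is out under 5 mm; pitcher, shaker, cup, tamper and jar stand upright (within 0.3 rad), within 30 mm of their starts (((horizontal distance between pitcher and mat_black below 0.05 m and value of joint brush_wide above 0.075 m and value of joint button_wide above 0.0035 m and contact force between the fingers and brush_wide above 3 N and velocity of joint brush_wide between -0.02 and 0.02 m/s and value of joint brush_slim below 0.005 m) or (horizontal distance between shaker and mat_black below 0.05 m and value of joint brush_slim above 0.075 m and value of joint button_slim above 0.0035 m and contact force between the fingers and brush_slim above 3 N and velocity of joint brush_slim between -0.02 and 0.02 m/s and value of joint brush_wide below 0.005 m)) and distance of each of pitcher, shaker, cup, tamper, jar from where it was at the start of the episode below 0.03 m and angle between each of pitcher, shaker, cup, tamper, jar's own z axis and vertical below 0.3 rad); the arm keeps its last pose, push and grip.
It fails at once if the other brush is pulled out (10 mm or more) ((horizontal distance between pitcher and mat_black below 0.05 m and value of joint brush_slim above 0.01 m) or (horizontal distance between shaker and mat_black below 0.05 m and value of joint brush_wide above 0.01 m)).
It fails at once if the pitcher, shaker, cup, tamper or jar is knocked over or pushed more than 40 mm (distance of any of pitcher, shaker, cup, tamper, jar from where it was at the start of the episode above 0.04 m or angle between any of pitcher, shaker, cup, tamper, jar's own z axis and vertical above 0.5 rad).
It also fails if it takes over 29 s, if anything falls off the work surface, if the arm or the gripper's body presses on something with over 40 N, if the wrist force passes 120 N, or if a joint passes its speed limit or range.

## Working session

There is one attempt and no reset: what is moved stays moved. The work goes in short steps, Python scripts to look and compute and a tool call to move; the robot and the scene stay as the last step left them, time stands still between calls to the robot, and variables do not carry over. Pictures are saved under pics/ and viewed, about 8 in all and at most 12, crops included, and the job is handed in when it is done.

Besides the shell and the picture viewer there is one more tool, called after "Request:" as a command line: name --argument value ..., lists and objects as JSON in quotes. arm_command: Moves the arm, as the interface text tells. Its arguments: {"type":"object","properties":{"rows":{"type":"array"},"newtons":{"type":"number"}},"required":["rows"]}

```bash
mkdir -p pics; cat > h.py <<'E'
import numpy as np, cv2
from rig import bot
def grab(n,save):
    d=bot.get_image(n); cv2.imwrite(f'pics/{save}.png',d['image'][:,:,::-1]); 
    np.savez(f'pics/{save}.npz',**{k:np.array(v) for k,v in d.items()}); return d
def load(s): return dict(np.load(f'pics/{s}.npz'))
def ray(d,u,v):
    K=np.array([[d['fx'],0,d['cx']],[0,d['fy'],d['cy']],[0,0,1]],float)
    p=cv2.undistortPoints(np.array([[[u,v]]],float),K,np.array(d['D'],float))[0,0]
    E=np.array(d['extrinsics']); return E[:3,3],E[:3,:3]@np.array([p[0],p[1],1])
def plane(d,u,v,z):
    o,r=ray(d,u,v); return o+r*(z-o[2])/r[2]
def tri(a,b):
    (o1,r1),(o2,r2)=a,b
    s=np.linalg.lstsq(np.c_[r1,-r2],o2-o1,rcond=None)[0]
    p,q=o1+s[0]*r1,o2+s[1]*r2; return (p+q)/2,np.linalg.norm(p-q)
E
python3 - <<'E'
from h import *
a=grab('scene','s0');b=grab('top','t0')
print(bot.observe())
for d in(a,b): print(np.round(d['extrinsics'],3))
E
```

```text
{'time': 0.1, 'joint_positions': array([-1.34761609,  0.33281137, -0.06469447,  1.46083968,  0.0215902 ,
        1.34989723, -0.08852584]), 'qd': array([-0.00060444, -0.00184696,  0.00034116, -0.00254388,  0.00185884,
       -0.00161886,  0.00162263]), 'joint_torque': array([ 8.35790615e-04, -6.26750278e+01,  4.87586798e-02, -3.92420268e+01,
        1.63611380e-02,  7.15843649e-03,  1.24437361e-05]), 'tool_pos': array([0.15201235, 0.60598837, 0.30320216]), 'tcp_rot': array([ 4.06553232e-04,  7.88456289e-01,  6.15090468e-01, -4.81729389e-04]), 'ft_force': array([-0.11191305, -0.22717845, -0.38084659]), 'torque': array([ 0.03214232,  0.02202592, -0.03169955]), 'grip_width': 0.9996707543193204}
[[ 0.806  0.4   -0.436  1.077]
 [ 0.592 -0.557  0.583 -0.639]
 [-0.009 -0.728 -0.686  0.878]
 [ 0.     0.     0.     1.   ]]
[[-0.028 -0.996  0.082  0.563]
 [-0.999  0.03   0.033 -0.007]
 [-0.035 -0.081 -0.996  1.   ]
 [ 0.     0.     0.     1.   ]]
```

View pics/s0.png

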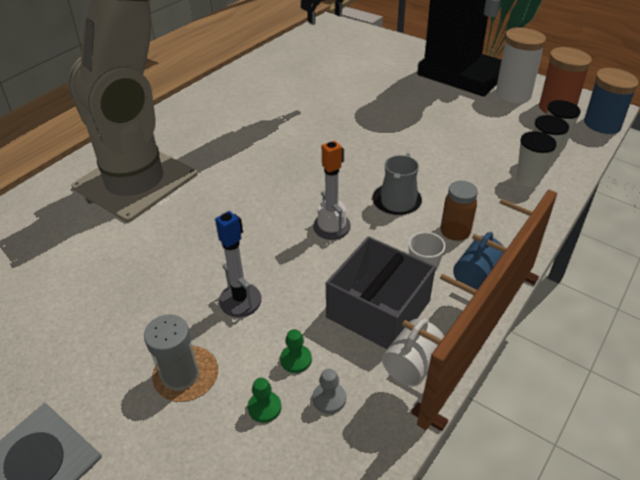

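View pics/t0.png

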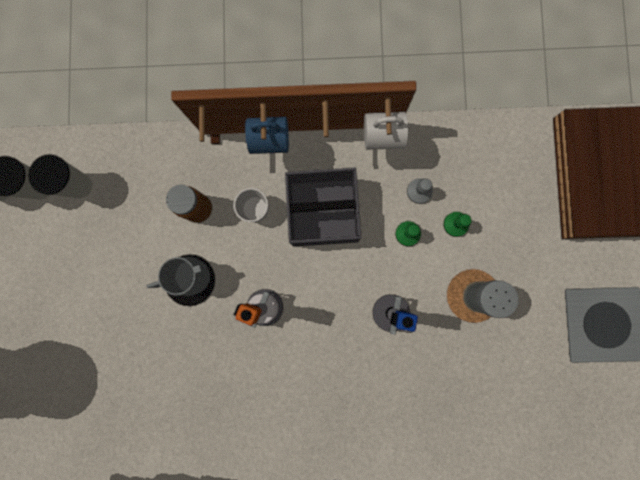

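Scene: the pitcher stands on the black mat (scene 400,185; top 185,280) and the shaker on the cork mat (scene 175,350), so the orange brush is the one to use. Candidates are orange (scene 332,157; top 248,313) and blue (scene 229,228; top 404,320). I'll check orange in a close crop and triangulate it.

```bash
python3 - <<'E'
from h import *
s=load('s0');t=load('t0')
def mask(im):
    h=cv2.cvtColor(im,cv2.COLOR_RGB2HSV); return cv2.inRange(h,(3,170,90),(14,255,255))
c=[]
for d,(x0,x1,y0,y1) in((s,(300,370,130,190)),(t,(220,290,290,340))):
    m=np.zeros((480,640),np.uint8); m[y0:y1,x0:x1]=mask(d['image'])[y0:y1,x0:x1]
    M=cv2.moments(m,True); c.append((M['m10']/M['m00'],M['m01']/M['m00'])); print(c[-1],M['m00'],cv2.boundingRect(m))
p,g=tri(ray(s,*c[0]),ray(t,*c[1])); print('handle',p,g)
# dock foot, z=.012, from top
for u,v in((264,309),): print('dock',plane(t,u,v,.012))
print('mat',plane(t,190,280,.003))
a=cv2.resize(s['image'][125:245,290:370],None,fx=5,fy=5,interpolation=cv2.INTER_CUBIC)
b=cv2.resize(t['image'][280:340,225:295],None,fx=5.7,fy=10*.57*1.754,interpolation=cv2.INTER_CUBIC)
b=cv2.resize(t['image'][280:340,225:295],None,fx=5.7,fy=5.7,interpolation=cv2.INTER_CUBIC)
o=np.zeros((600,800,3),np.uint8);o[:600,:400]=a;o[:342,400:799]=b;cv2.imwrite('pics/c0.png',o[:,:,::-1])
E
```

```text
(332.69767441860466, 156.39825581395348) 344.0 (322, 142, 20, 29)
(246.10344827586206, 313.85714285714283) 203.0 (236, 305, 21, 20)
handle [0.50386356 0.15462993 0.18643536] 0.0007969054697067854
dock [0.50132637 0.14906224 0.012     ]
mat [0.57073852 0.31911443 0.003     ]
```

View pics/c0.png

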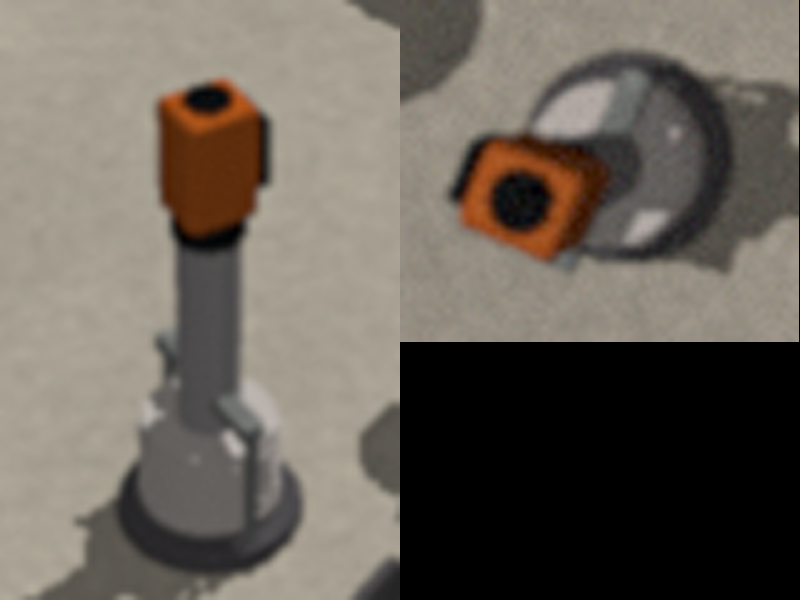

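The crop confirms the orange handle, shut, with its black button on the left (top view) pointing roughly to yaw 67°. Its cap centre is at about top (246,315). The start yaw is about 76°. I'll fly to a point above the handle.

Request:
arm_command --rows '[[[0,0,0.044,-0.3,0.4,-0.2,1],[0,0,0.044,-0.71,0.9,-0.3,1],[0,0,0.044,-0.71,0.9,-0.3,1],[0,0,0.044,-0.71,0.9,-0.3,1]]]'

```text
time: 0.6
tool_pos: [0.222, 0.5154, 0.3339]
tcp_rot: [-0.0, 0.829, 0.559, -0.0]
ft_force: [-0.4, 0.6, -0.5]
grip_width: 0.999
```

Request:
arm_command --rows '[[[0,0,0,-0.29,0.5,0,1],[0,0,0,-0.58,0.99,0,1],[0,0,0,-0.58,0.99,0,1]]]'

```text
time: 0.98
tool_pos: [0.2945, 0.4223, 0.3337]
tcp_rot: [0.001, 0.83, 0.557, -0.0]
ft_force: [-0.2, 1.1, -0.5]
grip_width: 1.002
```

Request:
arm_command --rows '[[[0,0,0,-0.29,0.5,0,1],[0,0,0,-0.58,0.99,0,1],[0,0,0,-0.58,0.99,0,1]]]'

```text
time: 1.35
tool_pos: [0.364, 0.3319, 0.3337]
tcp_rot: [0.0, 0.83, 0.557, -0.0]
ft_force: [-0.7, 0.5, 0.2]
grip_width: 0.998
```

Request:
arm_command --rows '[[[0,0,0,-0.29,0.5,0,1],[0,0,0,-0.58,0.99,0,1],[0,0,0,-0.58,0.99,0,1]]]'

```text
time: 1.72
tool_pos: [0.4338, 0.2413, 0.3337]
tcp_rot: [0.0, 0.83, 0.558, -0.0]
ft_force: [-0.1, 0.7, -0.4]
grip_width: 1.001
```

```bash
python3 -c "
from h import *
d=grab('wrist','w1');print(np.round(d['extrinsics'],3))"
```

```text
[[ 0.377  0.878  0.296  0.357]
 [ 0.926 -0.357 -0.122  0.273]
 [-0.001  0.32  -0.947  0.403]
 [ 0.     0.     0.     1.   ]]
```

Request:
arm_command --rows '[[[0,0,0,-0.29,0.5,0,1],[0,0,0,-0.58,0.99,0,1],[0,0,0,-0.58,0.99,0,1],[0,0,0,-0.58,0.99,0,1]]]'

```text
time: 2.28
tool_pos: [0.5016, 0.1549, 0.3334]
tcp_rot: [-0.0, 0.828, 0.561, -0.0]
ft_force: [-0.1, 0.2, -0.1]
grip_width: 1.001
```

```bash
python3 -c "
from h import *
d=grab('wrist','w2');print(np.round(d['extrinsics'],3))
a=cv2.imread('pics/w1.png');b=cv2.imread('pics/w2.png')
cv2.imwrite('pics/w12.png',cv2.resize(np.hstack([a,b]),(800,300)))"
```

```text
[[ 0.37   0.881  0.296  0.424]
 [ 0.929 -0.35  -0.118  0.186]
 [-0.001  0.318 -0.948  0.403]
 [ 0.     0.     0.     1.   ]]
```

View pics/w12.png

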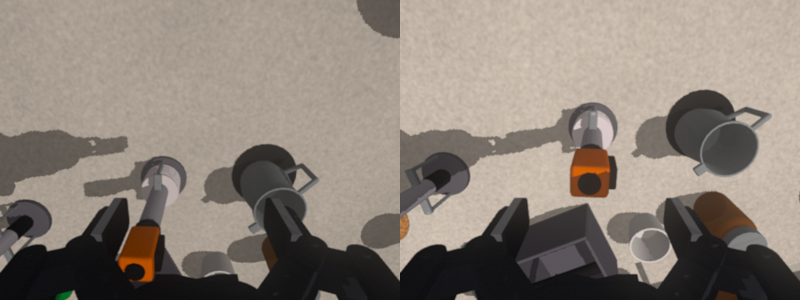

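The wrist view shows the orange handle between the fingers' line of sight at w2 (305,290), with its button on the right side and aligned with the jaws. The pitcher is to the right and clear. Next I'll measure the cap centre and yaw from both wrist views.

```bash
python3 - <<'E'
from h import *
R=[];ims=[]
for n,(u,v) in(('w1',(213,432)),('w2',(304,293))):
    d=load(n);x0,y0=u-60,v-80
    im=d['image'][y0:v+48,x0:u+60]
    h=cv2.cvtColor(im,cv2.COLOR_RGB2HSV)
    dark=cv2.inRange(h,(0,0,0),(180,255,60))
    k,l,st,c=cv2.connectedComponentsWithStats(dark)
    i=l[80,60]; print(n,i,st[i],c[i]+[x0,y0]); R.append(ray(d,*(c[i]+[x0,y0])))
    ims.append(cv2.resize(im,None,fx=3,fy=3,interpolation=cv2.INTER_CUBIC))
    if n=='w2':
        top=cv2.inRange(h,(3,150,150),(20,255,255))
        cs,_=cv2.findContours(top,cv2.RETR_EXTERNAL,cv2.CHAIN_APPROX_NONE); q=max(cs,key=cv2.contourArea)
        box=cv2.boxPoints(cv2.minAreaRect(q))+[x0,y0]; P=np.array([plane(d,*b,.222)[:2] for b in box])
        E=np.diff(np.vstack([P,P[:1]]),axis=0); print(box,P.round(4),P.mean(0)); print('edges',np.linalg.norm(E,axis=1),np.degrees(np.arctan2(E[:,1],E[:,0])))
print(tri(*R))
cv2.imwrite('pics/c2.png',np.hstack(ims)[:,:,::-1])
o=bot.observe();print(o['tool_pos'],o['tcp_rot'],bot.grip_depth)
E
```

```text
w1 2 [   0    0  120  128 9500] [205.00263158 430.70757895]
w2 3 [ 41  65  36  33 947] [302.85110876 293.95248152]
[[274. 265.]
 [335. 265.]
 [335. 282.]
 [274. 282.]] [[0.4842 0.1394]
 [0.4958 0.1685]
 [0.5047 0.1652]
 [0.493  0.1356]] [0.4944382  0.15219712]
edges [0.03131337 0.00953791 0.03180412 0.00954382] [  68.31100888  -20.68759495 -111.68563796  156.36513799]
(array([0.50068843, 0.14604868, 0.22498737]), np.float64(0.0063666229416313655))
[0.50138798 0.15500109 0.33353968] [-4.40440903e-04  8.27867564e-01  5.60923393e-01 -2.22643998e-04] 0.0539
```

View pics/c2.png

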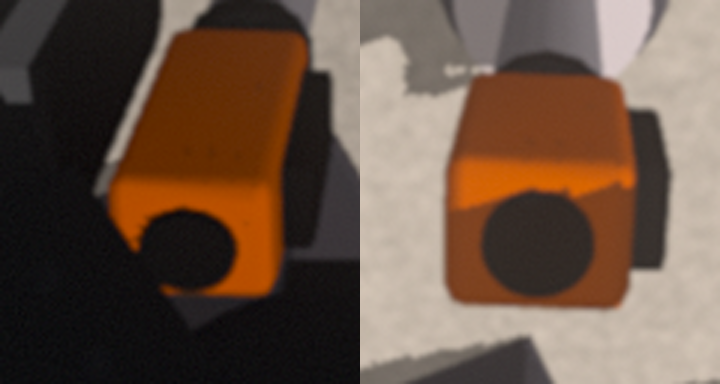

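The cap disc is at w1 (215.7,435.3), where the mask had merged with the finger, and at w2 (303,294). The handle edges run at 68°, matching the jaws.

```bash
python3 - <<'E'
from h import *
a,b,t=load('w1'),load('w2'),load('t0')
print(tri(ray(a,215.7,435.3),ray(b,303,294)))
print(tri(ray(t,246,315.1),ray(b,303,294)))
p=plane(b,303,294,.222);print(p, plane(t,246,315.1,.222))
o=bot.observe();from scipy.spatial.transform import Rotation as R
q=o['tcp_rot'];M=R.from_quat([*q[1:],q[0]]).as_matrix()
print('tool shift',M.T@(p-o['tool_pos']),M)
E
```

```text
(array([0.50501246, 0.14726008, 0.22234662]), np.float64(0.0004650760688827667))
(array([0.5045215, 0.1475507, 0.2233874]), np.float64(0.000524966157627987))
[0.50496589 0.14705712 0.222     ] [0.5045769  0.14803703 0.222     ]
tool shift [-0.00606544  0.00637722  0.11153273] [[ 3.70729795e-01  9.28740370e-01 -8.62746700e-04]
 [ 9.28740762e-01 -3.70729506e-01  4.79481021e-04]
 [ 1.25467723e-04 -9.79025929e-04 -9.99999513e-01]]
```

Request:
arm_command --rows '[[[0,0,0,-0.05,0.06,0.1,1],[0,0,0,-0.05,0.06,0.4,1],[0,0,0,-0.05,0.06,0.7,1],[0,0,0,-0.05,0.06,0.85,1],[0,0,0,-0.05,0.06,0.85,1],[0,0,0,-0.05,0.06,0.85,1]]]' --newtons 40

```text
time: 3.08
tool_pos: [0.5065, 0.1454, 0.2499]
tcp_rot: [0.0, 0.829, 0.559, 0.001]
ft_force: [0.7, -0.3, 0.1]
grip_width: 1.001
```

Request:
arm_command --rows '[[[0,0,0,0,0,0,0.1],[0,0,0,0,0,0,-0.05],[0,0,0,0,0,0,-0.3],[0,0,0,0,0,0,-1],[0,0,0,0,0,0,-1],[0,0,0,0,0,0,-1],[0,0,0,0,0,0,-1],[0,0,0,0,0,0,-1]]]' --newtons 40

```text
time: 4.08
tool_pos: [0.5067, 0.1463, 0.2503]
tcp_rot: [-0.001, 0.829, 0.559, 0.002]
ft_force: [0.1, 4.1, 6.4]
grip_width: 0.403
```

```bash
python3 -c "
from h import *
d=grab('wrist','w3');s=grab('scene','s3')
a=d['image'][180:480,120:520];b=cv2.resize(s['image'][90:240,250:450],(400,300))
cv2.imwrite('pics/c3.png',np.hstack([a,b])[:,:,::-1]);o=bot.observe();print(o['grip_width']*85,o['ft_force'],o['tool_pos'])"
```

```text
33.98938428827101 [0.42709417 4.21599843 6.85950102] [0.50671675 0.14631037 0.25029446]
```

View pics/c3.png

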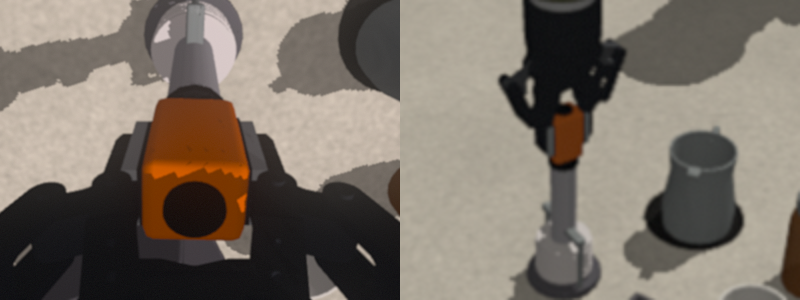

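The handle is held between the pads with the opening at about 34–36 mm, so the button is in. The pitcher hasn't moved. Now I'll draw it up.

Request:
arm_command --rows '[[[0,0,0,0,0,-0.05,-1],[0,0,0,0,0,-0.1,-1],[0,0,0,0,0,-0.15,-1],[0,0,0,0,0,-0.2,-1],[0,0,0,0,0,-0.2,-1]]]' --newtons 50

```text
time: 4.8
tool_pos: [0.5066, 0.1463, 0.2695]
tcp_rot: [-0.0, 0.829, 0.559, 0.002]
ft_force: [4.5, 5.5, -4.1]
grip_width: 0.4
```

Request:
arm_command --rows '[[[0,0,0,0,0,-0.06,-1],[0,0,0,0,0,-0.12,-1],[0,0,0,0,0,-0.19,-1],[0,0,0,0,0,-0.26,-1],[0,0,0,0,0,-0.33,-1],[0,0,0,0,0,-0.4,-1],[0,0,0,0,0,-0.47,-1],[0,0,0,0,0,-0.54,-1],[0,0,0,0,0,-0.58,-1],[0,0,0,0,0,-0.58,-1]]]'

```text
time: 6.05
tool_pos: [0.5066, 0.1463, 0.3272]
tcp_rot: [-0.0, 0.829, 0.559, 0.002]
ft_force: [6.2, 6.5, -5.5]
grip_width: 0.397
```

Request:
arm_command --rows '[[[0,0,0,0,0,-0.02,-1],[0,0,0,0,0,-0.03,-1],[0,0,0,0,0,-0.03,-1]]]'

```text
time: 6.42
tool_pos: [0.5066, 0.1463, 0.33]
tcp_rot: [-0.0, 0.829, 0.559, 0.002]
ft_force: [6.6, 5.9, -5.6]
grip_width: 0.398
```

```bash
python3 -c "
from h import *
d=grab('wrist','w4');s=grab('scene','s4')
a=d['image'][180:480,120:520];b=cv2.resize(s['image'][90:240,250:450],(400,300))
cv2.imwrite('pics/c4.png',np.hstack([a,b])[:,:,::-1]);o=bot.observe();print(o['grip_width']*85,o['ft_force'],o['tool_pos'])"
```

```text
33.93405702770661 [ 7.59250296  6.1734542  -4.76054325] [0.50663078 0.14628373 0.32993758]
```

View pics/c4.png

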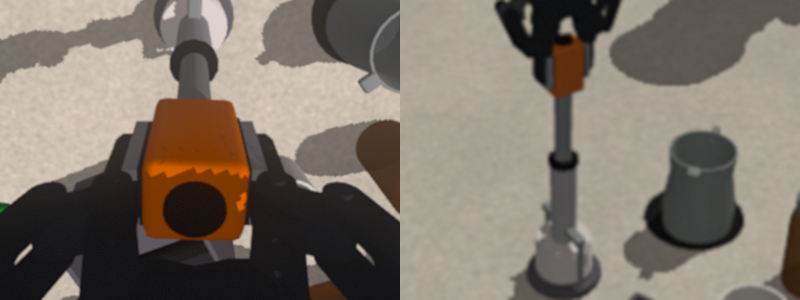

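The handle is drawn out with the rod exposed, and it hasn't slipped in the hand. The rise is 79.7 mm but the stop force isn't felt yet, so I'll nudge up 2 mm to confirm.

Request:
arm_command --rows '[[[0,0,0,0,0,-0.01,-1],[0,0,0,0,0,-0.02,-1],[0,0,0,0,0,-0.02,-1],[0,0,0,0,0,-0.02,-1]]]'

```text
time: 7.02
tool_pos: [0.5066, 0.1463, 0.3305]
tcp_rot: [-0.0, 0.829, 0.559, 0.001]
ft_force: [12.0, 7.6, -16.1]
grip_width: 0.397
```

```bash
python3 - <<'E'
from h import *
def top(d):
    h=cv2.cvtColor(d['image'],cv2.COLOR_RGB2HSV);m=cv2.inRange(h,(3,170,60),(14,255,255));z=np.zeros_like(m);z[80:190,300:370]=m[80:190,300:370]
    return cv2.boundingRect(z)
s=grab('scene','s5')
o,_=ray(s,332,150)
for n in('s3','s5'):
    d=load(n);x,y,w,h=top(d)
    o,r=ray(d,x+w/2,y+h); k=np.dot(np.array([.505,.147])-o[:2],r[:2])/np.dot(r[:2],r[:2]); print(n,(x,y,w,h),'handle bottom z',(o+k*r)[2])
a,b=load('s3')['image'].astype(int),s['image'].astype(int)
df=(abs(a-b).max(2)>40).astype(np.uint8);print('changed px',df.sum(),'right of 375, below 130:',df[130:,375:].sum(),'blue',df[200:,200:270].sum())
bot.sign_off();print(bot.observe()['ft_force'])
E
```

```text
s3 (326, 142, 16, 30) handle bottom z 0.1518384465196121
s5 (326, 108, 16, 30) handle bottom z 0.23561896274442684
changed px 9599 right of 375, below 130: 0 blue 641
the job is handed in; nothing more can be done
the job is handed in; nothing more can be done
```

The steel pitcher stands on the black mat, so I used the orange wide brush. I pressed its button in the grip, drew the handle up to the second stop, and handed the job in at about 7 s still gripping it at 50 N.

**Last checks**
- **Draw:** the tool rose about 80 mm and then stalled. The downward force jumped from about 5 N to 16 N, which fits the second stop. In the scene camera the handle's lower edge rose about 84 mm, a rough figure that still agrees.
- **Grip and button:** the opening read 34 mm throughout, against 36 mm expected for the pressed handle. The button is therefore in, though that is inferred from the width, not seen directly. The handle did not shift in the hand between the before and after wrist views.
- **Surroundings:** from the grip to the end, nothing changed in the scene image right of the orange brush, where the pitcher and jar stand. There were 641 changed pixels in the area around the blue brush. I think this is the arm's moving shadow, since the arm never went near that brush, but I did not look at it separately.

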